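# Load the polish crate and thread its locking pin

### The arm

A 7-joint arm with a two-finger parallel gripper is mounted at the origin on the work surface. World frame = base frame: x ahead of the robot, y to its left, z up, the work surface at z = 0. Lengths are in m, angles in rad, forces in N, time in s.
With the tool pointing down it reaches from about 0.35 to 0.9 m from the base axis. Payload 8.1 kg.
Tool frame: the origin (TCP) lies on the centre line of the jaws, within the pads' length; the fingertips stand 19 mm ahead of it and the grasp point (between the pads) is the TCP; z points along the fingers, y is the direction in which the jaws open and shut (so a half turn about z gives the same grasp; the last joint's range is limited). The gripper opens to 92 mm and grips with 3 to 60 N. Pads are 19 mm wide; open, the fingers measure 130 mm over their backs; the gripper's body (75 mm by 190 mm) begins 47 mm behind the grasp point.
Start: joints at [-1.368, 0.434, 0.025, 1.573, -0.012, 1.134, -0.075], TCP at [0.188, 0.596, 0.246] pointing down, gripper open.
Joint ranges: [-2.62, 2.62], [-0.44, 2.09], [-1.27, 1.32], [0.08, 2.57], [-1.32, 4.46], [0.12, 2], [-2.74, 2.74]. Speed limits (rad/s): [2.22, 2.22, 3.01, 3.01, 3.14, 3.14, 3.14].

### API

Orientations are given as a rotation vector (axis times angle).
In Python, from cell import monitor, imaging, workorder, outline_of gives the robot as it stands.
- The arm moves only by the tool move_arm, never from a script. Its argument "series" is a list of rows, each a list of 6 numbers: the shift along the world's x, y, z in cm, then the turn, a rotation vector about the world's x, y, z in degrees. A call has 1 to 8 rows; each row shifts and turns the commanded pose from where the row before left it; what a row does not reach is not made up. A row lasts 1/10 s, in which the tool goes at most 50 mm and 8.59 degrees, less where a joint would pass 70% of its speed; a pose out of reach is approached as far as the arm can. A call with a gripper value outside its range is refused whole. "grip" is the opening, from 0 (shut) to 1 (fully open), set as the call begins (left out, the last holds). The fingers move at their own pace and stop on an object; "force" is the grip in N (left out, the last holds). Time passes only in rows, so rows that do not move let the fingers close. It gives the time, the measured TCP pose, the force and the opening at its end, in the units of the state.
- monitor.observe(): the state, without advancing time (a new reading comes with each control period).
- imaging.get_image(name): name is "scene" or "top"; returns a dict with "color" (384x512x3 uint8, red, green, blue), "fx", "fy", "cx", "cy" (pixels), "dist_coeffs" ([k1, k2, p1, p2, k3] as OpenCV has them; the pictures are not rectified), "rvec" (rotation vector, rad) and "tvec" (3), from world to camera coordinates, as OpenCV has them. Camera axes: x right, y down, z forward; pixel columns grow to the right and rows downward; lengths in m; the calibration is good to about 2 mm. A picture is of the moment at which its call begins. There is no depth.
- workorder.sign_off(): hands the job in, once; it reports no verdict.
Trained networks look in the newest picture that a camera, given by its name, has taken for a name from the list of things; names that differ only in an ending like _2 or _b are one class to them, and where a whole thing is asked for, a point or a joint stands for the part that bears it (a point fixed in the world has none). Each returns a list of dicts, best first, with "p" (0 to 1); they miss things now and then, are a little off and sometimes report something else, mostly with a low value. They report only what shows in the picture. A call takes as long as a camera call.
- outline_of(camera, thing): "mask" (384x512 bool, what is visible of it) and "rect" ([left, top, width, height] in pixels, round what is visible of it).
The state is a dict: "clock": time; "joints": joint angles; "dq": joint speeds; "joint_efforts": joint torques, N m; "position": TCP position; "ee_rot": TCP orientation; "force": force on the tool from outside, world axes, zero at the start; "ft_torque": the same for the moment, N m; "width": opening from 0.0 (shut) to 1.0 (fully open).
Only numpy, scipy, OpenCV 4.12 (cv2) and the standard library are available. Lean on these libraries where they do the work, as an engineer would, in place of code of your own. Each camera call takes 0.05 s, during which the arm holds its last target. There are 200 camera calls.

### The job

Set the two white polish bottles (red cap and green cap) gently and upright into the two empty cells of the grey crate, one in each, and let go of them. Then take the orange-handled locking pin from its wooden stand and thread it down through the upper bushing and on through the lower bushing beside the crate, and finish while still holding it there for a colleague to fit the clip: upright, hanging freely in your grip, its tip clearly showing below the lower bushing and its handle still clear above the upper one. Leave the black bottle, tape roll, sanding block and polish tin where they are.

Things in the scene. Friction and masses are not known exactly. Their poses are not given: they have to be found in the camera images.
- crate: Grey crate fixed to the bench, 84 x 232 x 70 mm high; origin at the centre of its underside. Walls and floor 6 mm; three cells 72 x 69.5 mm in a row along its y, centres at y -75.5, 0, 75.5 mm. Past its +y end two 12 mm plates, 60 mm wide, lie one above the other, each with a hole at x 0, y 165 mm; a blue upright (x -44 to -30, y 135 to 195 mm, 130 high) bears the upper.
- pad_a: Yellow flat disc, 60 mm across, on the inner floor at the centre of one empty cell of the crate (origin at its centre, at inner floor height, 6 mm above the bench). It only marks the cell: the bottle stands on the cell floor. Which cells are empty changes from run to run.
- pad_b: The second yellow disc, in the other empty cell; same as pad_a.
- bottle_a: White bottle with red cap. Origin: centre of its underside, z up. Round body 50 mm across up to 88 mm, sloping shoulder to 110 mm, then a round cap 30 mm across from 110 to 150 mm height (best gripped there, from above). About 0.2 kg. Starts upright on the bench, left of the crate.
- bottle_b: White bottle with green cap. Origin: centre of its underside, z up. Round body 50 mm across up to 88 mm, sloping shoulder to 110 mm, then a round cap 30 mm across from 110 to 150 mm height (best gripped there, from above). About 0.2 kg. Starts upright on the bench, left of the crate.
- stocked_bottle: Black bottle with blue cap, same shape and size as the white ones, already standing in one cell of the crate; leave it. Origin at the centre of its underside.
- stand: Wooden block, 64 by 64 by 62 mm high, fixed to the bench, left of the crate; origin at the centre of its underside. A vertical hole, 15 mm across and 50 mm deep, in the middle of its top holds the pin upright.
- pin: Locking pin, 162 mm long, 0.13 kg: round steel shank 12 mm across, 120 mm long; above it a round orange handle 22 mm across, 42 mm long. The last 5 mm taper to a 7 mm tip. Origin at the tip (lower end), z along the pin to the handle. Starts upright in the stand, tip 12 mm above the bench, handle from 132 to 174 mm above it.
- pin_tip (a point): The pin's lower end, on its axis.
- pin_shoulder (a point): Underside of the pin's orange handle, on the axis, 120 mm above the tip.
- pin_grip (a point): Middle of the orange handle, on the axis, 141 mm above the tip: the place to grip, from above.
- upper_bushing (a point): Centre of the top mouth of the hole in the upper (blue) plate, marked by a brass ring. The mouth is 130 mm above the bench, the plate 12 mm thick; through hole 17 mm across, with a 3 mm chamfer at the mouth; axis vertical.
- lower_bushing (a point): Centre of the top mouth of the hole in the lower (grey) plate, straight below the upper one, also with a brass ring. The mouth is 70 mm above the bench, the plate 12 mm thick, so its underside is 58 mm above the bench, with open space below; same hole, axis vertical.
- tape_roll: Blue masking tape roll lying flat, 96 mm across, 25 mm high, beyond the crate; leave it.
- sanding_block: Cork sanding block with a reddish-brown sole, 70 by 120 by 34 mm high, between robot and crate; leave it.
- polish_tin: Tin of polish, 76 mm across and 70 mm high, beyond the crate; leave it.

How it is judged:
By the outcome, as a careful person would: the job done as asked, in the order asked, and still so for the second after the job is handed in, while the arm keeps its last pose, push and grip.
It also fails if it takes over 72 s, if anything falls off the work surface, if the arm or the gripper's body presses on something with over 40 N, if the wrist force passes 120 N, or if a joint passes its speed limit or range.

## Working session

There is one attempt and no reset: what is moved stays moved. The work goes in short steps, Python scripts to look and compute and a tool call to move; the robot and the scene stay as the last step left them, time stands still between calls to the robot, and variables do not carry over. Pictures are saved under pics/ and viewed, about 8 in all and at most 12, crops included, and the job is handed in when it is done.

Besides the shell and the picture viewer there is one more tool, called as a command line: name --pt "numbers of a row" for each row, then --argument value for the rest. move_arm: Moves the arm, as the interface text tells. Its arguments: {"type":"object","properties":{"series":{"type":"array"},"grip":{"type":"number"},"force":{"type":"number"}},"required":["series"]}

```bash
mkdir -p pics; ls; cat > h.py <<'E'
import numpy as np, cv2
from cell import monitor, imaging, workorder, outline_of
def cam(n):
    d=imaging.get_image(n); K=np.array([[d["fx"],0,d["cx"]],[0,d["fy"],d["cy"]],[0,0,1.]])
    return d["color"],K,np.array(d["dist_coeffs"],float),np.array(d["rvec"],float),np.array(d["tvec"],float)
def save(c,n,s=1.0): cv2.imwrite("pics/"+n,cv2.resize(c[:,:,::-1],None,fx=s,fy=s,interpolation=cv2.INTER_CUBIC))
def onz(uv,z,C):
    _,K,D,r,t=C; R=cv2.Rodrigues(r)[0]
    p=cv2.undistortPoints(np.array(uv,float).reshape(-1,1,2),K,D).reshape(-1,2)
    d=np.c_[p,np.ones(len(p))]@R; o=-R.T@t
    return o+d*((z-o[2])/d[:,2])[:,None]
def proj(P,C): return cv2.projectPoints(np.array(P,float).reshape(-1,1,3),C[3],C[4],C[1],C[2])[0].reshape(-1,2)
E
python3 - <<'E'
from h import *
s=monitor.observe(); print(s)
for n in("scene","top"):
    C=cam(n); save(C[0],n+"0.png",1.5); R=cv2.Rodrigues(C[3])[0]; print(n,"cam at",-R.T@C[4],C[1][0,0],C[2])
    for th in("bottle_a","stocked_bottle","pin","stand","crate","pad_a","sanding_block","tape_roll","polish_tin","upper_bushing"):
        try:
            for o in outline_of(n,th)[:3]: print(th,round(o["p"],2),o["rect"],o["mask"].sum())
        except Exception as e: print(th,e)
E
```

```text
pics
{'clock': 0.0, 'joints': array([-1.36761274,  0.43522894,  0.02498372,  1.5741122 , -0.01160366,
        1.1339764 , -0.07506134]), 'dq': array([-0.00077074, -0.00256258, -0.00058477,  0.00344315, -0.00147072,
       -0.00092341, -0.00082779]), 'joint_efforts': array([ 9.03204091e-04, -6.67865109e+01,  9.85586755e-01, -3.14461291e+01,
       -6.04044367e-02,  4.23753331e-02,  1.91403788e-04]), 'position': array([0.188062  , 0.59552819, 0.24493552]), 'ee_rot': array([-4.78505877e-01, -3.10483879e+00,  2.47680561e-03]), 'force': array([-0.86197231, -0.19569727, -0.2532873 ]), 'ft_torque': array([ 0.03093264,  0.017842  , -0.07179934]), 'width': 0.9988949373605549}
scene cam at [1.18167859 0.53209044 0.60572935] 362.35847373973 [-0.05962696  0.          0.          0.          0.        ]
bottle_a 0.67 [295.6, 198.5, 23.7, 59.8] 1107
bottle_a 0.56 [343.4, 176.0, 22.2, 59.8] 921
stocked_bottle 0.8 [189.7, 138.5, 20.3, 41.0] 467
stocked_bottle 0.47 [401.8, 197.0, 20.0, 47.3] 358
pin 0.58 [400.5, 202.0, 18.0, 39.8] 340
stand 0.65 [377.7, 230.9, 44.8, 41.3] 1195
stand 0.37 [162.4, 156.
[... 561 characters left out ...]
.04417056  0.          0.          0.          0.        ]
bottle_a 0.55 [198.6, 183.2, 17.9, 17.0] 310
bottle_a 0.54 [178.3, 232.6, 24.7, 19.9] 338
stocked_bottle 0.66 [337.6, 195.5, 24.6, 18.6] 336
stocked_bottle 0.63 [233.3, 111.5, 32.4, 37.2] 504
pin 0.6 [126.3, 219.7, 23.5, 7.5] 110
stand 0.82 [134.9, 212.0, 27.8, 24.8] 470
crate 0.64 [276.3, 183.5, 112.7, 45.2] 2422
pad_a 0.82 [307.6, 193.5, 17.2, 23.5] 316
pad_a 0.64 [360.6, 193.7, 17.1, 19.2] 277
sanding_block 0.57 [300.4, 252.5, 41.1, 29.7] 989
tape_roll 0.61 [236.7, 110.8, 27.3, 34.8] 434
polish_tin 0.63 [363.7, 130.3, 33.9, 21.9] 608
upper_bushing 0.92 [270.3, 184.8, 119.1, 41.7] 2152
upper_bushing 0.2 [127.5, 223.3, 18.3, 4.8] 85
```

View pics/top0.png

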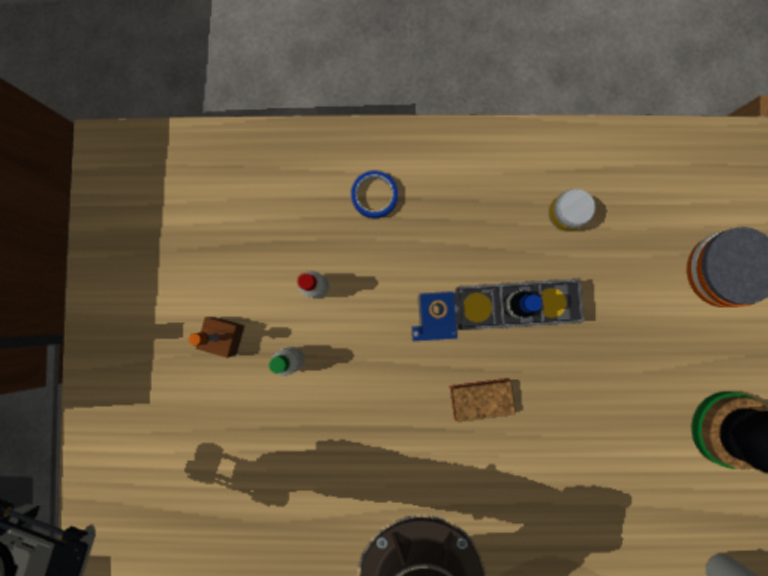

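View pics/scene0.png

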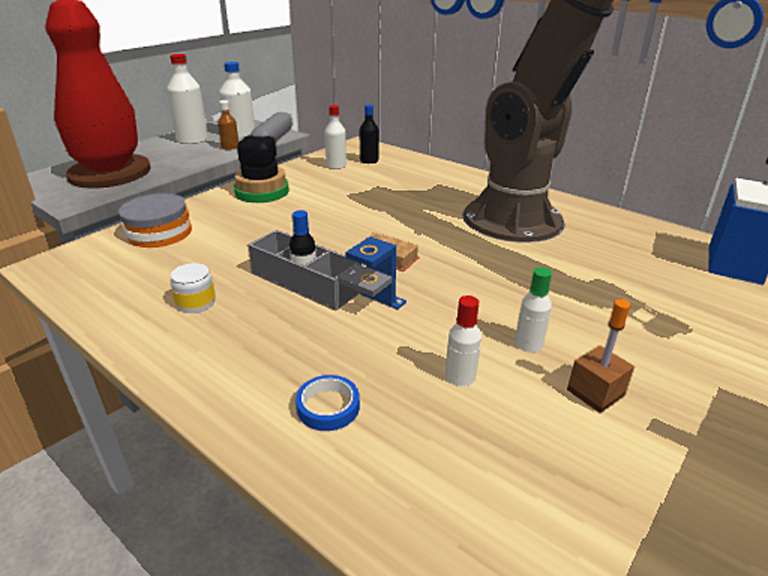

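The top view (image up = +x, left = +y) shows the red cap at (307,282), green cap (279,364), pin handle (199,339), upper ring (437,309) and pads (478,307) and (555,303), with the black bottle in the middle cell. The scene view agrees with this. Next I'll take precise measurements.

```bash
cat > meas.py <<'E'
from h import *
from scipy.optimize import least_squares
def sil(x,y,r,z0,z1,C):
    a=np.linspace(0,2*np.pi,48); P=np.r_[[[x+r*np.cos(t),y+r*np.sin(t),z] for z in(z0,z1) for t in a]]
    h=cv2.convexHull(proj(P,C).astype(np.float32)); m=cv2.moments(h); return np.array([m['m10']/m['m00'],m['m01']/m['m00']]),m['m00']
RNG={'red':((172,8),150,60),'green':((55,88),120,40),'orange':((6,16),170,120)}
def blob(c,name,near):
    hsv=cv2.cvtColor(c,cv2.COLOR_RGB2HSV); (a,b),s,v=RNG[name]; H=hsv[...,0]
    m=((H>=a)&(H<=b) if a<b else (H>=a)|(H<=b))&(hsv[...,1]>s)&(hsv[...,2]>v)
    n,l,st,ce=cv2.connectedComponentsWithStats(m.astype(np.uint8))
    i=min((i for i in range(1,n) if st[i,4]>15),key=lambda i:np.hypot(*(ce[i]-near)))
    return ce[i],st[i,4]
def fit(name,r,z0,z1,x0,Cs):
    obs=[blob(C[0],name,sil(*x0,r,z0,z1,C)[0]) for C in Cs]
    f=lambda p:np.concatenate([sil(*p,r,z0,z1,C)[0]-o[0] for C,o in zip(Cs,obs)])
    s=least_squares(f,x0); return s.x,s.fun.round(2),[(o[1],round(sil(*s.x,r,z0,z1,C)[1])) for C,o in zip(Cs,obs)]
E
python3 - <<'E'
from meas import *
Cs=[cam("top"),cam("scene")]; T,S=Cs
u=lambda x,y:[x/1.5,y/1.5]
for n,z,px,r,z0,z1 in(("red",.15,(307,282),.015,.11,.15),("green",.15,(279,364),.015,.11,.15),("orange",.174,(199,339),.011,.132,.174)):
    g=onz([u(*px)],z,T)[0,:2]; print(n,g,fit(n,r,z0,z1,g,Cs))
print("ring top",onz([u(437,309)],.13,T),"scene",onz([u(369,250)],.13,S),"low",onz([u(369,279)],.07,S))
c=T[0]; cv2.imwrite("pics/crop1.png",cv2.resize(c[175:240,262:402,::-1],None,fx=5.7,fy=5.7,interpolation=cv2.INTER_CUBIC))
c=S[0]; cv2.imwrite("pics/crop2.png",cv2.resize(c[135:220,155:285,::-1],None,fx=6,fy=6,interpolation=cv2.INTER_CUBIC))
E
```

```text
red [0.58369467 0.20924438] (array([0.58560123, 0.21446963]), array([ 0.2 ,  0.3 , -0.01,  0.56]), [(np.int32(97), 124), (np.int32(259), 276)])
green [0.43893792 0.2571923 ] (array([0.4363176 , 0.26276458]), array([ 0.23,  0.2 , -0.05,  0.44]), [(np.int32(98), 135), (np.int32(207), 237)])
orange [0.48288237 0.39252733] (array([0.480315 , 0.4065562]), array([1.1 , 0.83, 0.29, 1.49]), [(np.int32(49), 101), (np.int32(135), 227)])
ring top [[ 0.53668241 -0.02231496  0.13      ]] scene [[ 0.53589357 -0.02107423  0.13      ]] low [[ 0.53784653 -0.02002     0.07      ]]
```

View pics/crop1.png

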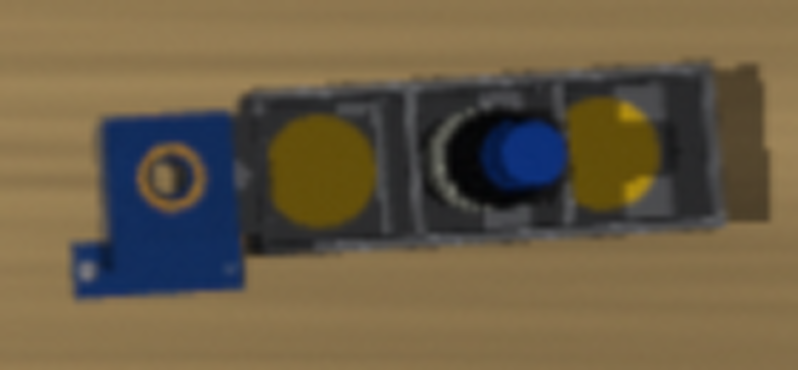

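View pics/crop2.png

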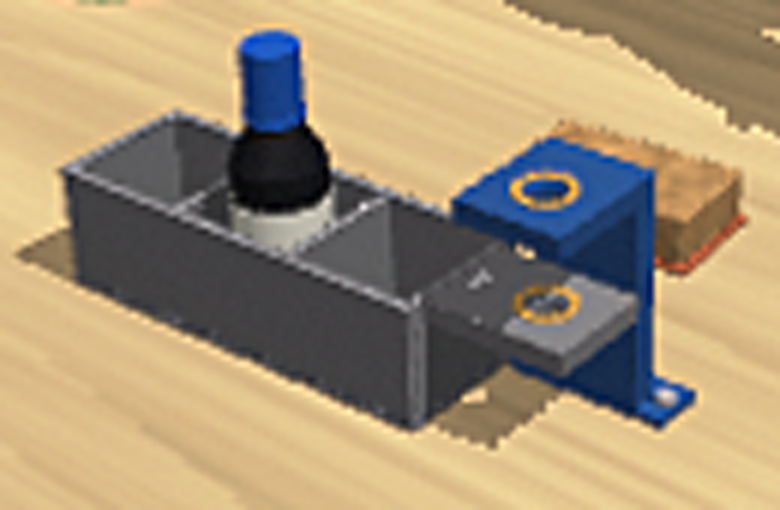

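The crops show the upper ring at crop1 (172,177) and crop2 (545,189), the lower ring at crop2 (545,303), and clear crate corners. I'll fit the crate pose to these and tighten the colour masks.

```bash
cat > crate.py <<'E'
from meas import *
RNG.update(red=((168,9),110,30),green=((50,92),80,20),orange=((2,17),170,90))
Cs=[cam("top"),cam("scene")]
t=lambda x,y:((x+.5)/5.7-.5+262,(y+.5)/5.7-.5+175); s=lambda x,y:((x+.5)/6-.5+155,(y+.5)/6-.5+135)
L=[(0,t(172,177),0,.165,.13),(0,t(716,65),.042,-.116,.07),(0,t(722,224),-.042,-.116,.07),(0,t(242,95),.042,.116,.07),(0,t(322,171),0,.0755,.006),
(0,t(100,118),.030,.195,.13),(0,t(240,112),.030,.135,.13),
(1,s(545,189),0,.165,.13),(1,s(545,303),0,.165,.07),(1,s(65,172),.042,-.116,.07),(1,s(178,113),-.042,-.116,.07),(1,s(412,308),.042,.116,.07),(1,s(80,279),.042,-.116,0),(1,s(415,430),.042,.116,0)]
def W(p,a,b,z): c,q=np.cos(p[2]),np.sin(p[2]); return [p[0]+c*a-q*b,p[1]+q*a+c*b,z]
f=lambda p,w=(0,1):np.concatenate([proj([W(p,*l[2:])],Cs[l[0]])[0]-l[1] for l in L if l[0] in w])
for w in((0,1),(0,),(1,)):
    r=least_squares(f,[.53,-.19,0],args=(w,),loss='soft_l1'); p=r.x
    print(w,p,"ring",W(p,0,.165,.13)[:2],"cells",W(p,0,.0755,0)[:2],W(p,0,-.0755,0)[:2]); 
    if len(w)==2: print(f(p).reshape(-1,2).round(1).tolist())
for n,x0,r,z0,z1 in(("red",(.5856,.2145),.015,.11,.15),("green",(.436,.263),.015,.11,.15),("orange",(.480,.400),.011,.132,.174)):
    print(n,fit(n,r,z0,z1,x0,Cs),[fit(n,r,z0,z1,x0,[C])[0] for C in Cs])
E
python3 crate.py
```

```text
(0, 1) [ 0.5463574  -0.18722765  0.06127085] ring [np.float64(0.5362540345309896), np.float64(-0.02253726336372308)] cells [np.float64(0.5417343447055453), np.float64(-0.1118693192025465)] [np.float64(0.5509804546089855), np.float64(-0.26258597207028206)]
[[-0.3, 0.5], [-0.8, 0.0], [0.6, 1.4], [1.7, -0.4], [-0.6, 0.6], [0.4, 0.4], [-1.9, 0.1], [0.1, 0.5], [0.3, 0.4], [-0.8, -0.6], [-0.2, -0.8], [-0.9, 0.5], [-0.5, 0.9], [-0.3, 0.8]]
(0,) [ 0.54767328 -0.18772843  0.06442615] ring [np.float64(0.5370503194101965), np.float64(-0.02307074395220915)] cells [np.float64(0.5428124719697074), np.float64(-0.11238506306107839)] [np.float64(0.5525340924891058), np.float64(-0.2630717913900086)]
(1,) [ 0.54424209 -0.18803988  0.06179541] ring [np.float64(0.5340523369937242), np.float64(-0.02335481990457966)] cells [np.float64(0.5395795072869507), np.float64(-0.11268398864889113)] [np.float64(0.5489046772788746), np.float64(-0.2633957705527016)]
red (array([0.58531592, 0.21392278]), array([-0.09,  0.22, -0.09,  0.32]), [(np.int32(122), 124), (np.int32(265), 275)]) [array([0.58591526, 0.21367782]), array([0.5841348 , 0.21343712])]
green (array([0.43697349, 0.26212121]), array([-0.31,  0.34, -0.41,  0.34]), [(np.int32(126), 135), (np.int32(213), 237)]) [array([0.43787926, 0.26128721]), array([0.43488879, 0.26222205])]
orange (array([0.47287141, 0.39656703]), array([-4.93, -0.35, -1.84, -2.13]), [(np.int32(166), 100), (np.int32(183), 221)]) [array([0.47205031, 0.38321896]), array([0.47826601, 0.40248681])]
```

move_arm --pt "3.3 -3.2 0 0 0 -6" --pt "3.3 -3.2 0 0 0 -6" --pt "3.3 -3.2 0 0 0 -6" --pt "3.3 -3.2 0 0 0 -6" --pt "3.3 -3.2 0 0 0 -6" --pt "3.3 -3.2 0 0 0 -6" --pt "3.3 -3.2 0 0 0 -6" --pt "3.3 -3.2 0 0 0 -6" --grip 1

```text
clock: 2.1
position: [0.4533, 0.3386, 0.246]
ee_rot: [1.705, 2.638, 0.001]
force: [1.2, 0.8, 0.2]
width: 0.999
```

move_arm --pt "3.3 -3.2 0 0 0 -6" --pt "3.3 -3.2 0 0 0 -6" --pt "3.3 -3.2 0 0 0 -6" --pt "3.3 -3.0 0 0 0 -3" --pt "0 0 0 0 0 0" --pt "0 0 0 0 0 0"

```text
clock: 2.7
position: [0.5847, 0.2129, 0.2455]
ee_rot: [2.155, 2.285, -0.001]
force: [0.1, 0.7, -0.4]
width: 0.997
```

move_arm --pt "0.05 0.1 -3 0 0 0" --pt "0 0 -3 0 0 0" --pt "0 0 -3 0 0 0" --pt "0 0 -2.2 0 0 0" --pt "0 0 0 0 0 0" --pt "0 0 0 0 0 0"

```text
clock: 3.3
position: [0.5841, 0.2163, 0.1342]
ee_rot: [-2.15, -2.289, 0.0]
force: [0.2, -0.5, -0.7]
width: 0.999
```

move_arm --pt "0 0 0 0 0 0" --pt "0 0 0 0 0 0" --pt "0 0 0 0 0 0" --pt "0 0 0 0 0 0" --pt "0 0 0 0 0 0" --pt "0 0 0 0 0 0" --pt "0 0 0 0 0 0" --pt "0 0 0 0 0 0" --grip 0 --force 20

```text
clock: 4.1
position: [0.5847, 0.215, 0.1337]
ee_rot: [2.153, 2.288, -0.0]
force: [0.2, -0.0, 0.2]
width: 0.352
```

move_arm --pt "0 0 1.5 0 0 0" --pt "0 0 4 0 0 0" --pt "0 0 4 0 0 0" --pt "0 0 4 0 0 0" --pt "0 0 4 0 0 0" --pt "0 0 0 0 0 0" --pt "0 0 0 0 0 0"

```text
clock: 4.8
position: [0.5848, 0.2149, 0.31]
ee_rot: [2.153, 2.287, 0.003]
force: [0.1, -0.5, -2.8]
width: 0.319
```

move_arm --pt "-0.3 -3 1 0 0 0" --pt "-0.3 -4 1 0 0 0" --pt "-0.3 -4 1 0 0 0" --pt "-0.3 -4 0 0 0 0" --pt "-0.3 -4 0 0 0 0" --pt "-0.3 -4 0 0 0 0" --pt "-0.3 -4 0 0 0 0" --pt "-0.3 -4 0 0 0 0"

```text
clock: 5.6
position: [0.5593, -0.0963, 0.3372]
ee_rot: [-2.151, -2.286, 0.003]
force: [1.0, 0.6, -3.4]
width: 0.324
```

move_arm --pt "-0.3 -4 0 0 0 0" --pt "-0.3 -4 0 0 0 0" --pt "-0.2 -4 0 0 0 0" --pt "-0.2 -3 0 0 0 0" --pt "0 -1.75 0 0 0 0" --pt "0 0 0 0 0 0" --pt "0 0 0 0 0 0"

```text
clock: 6.3
position: [0.5501, -0.262, 0.3373]
ee_rot: [-2.152, -2.285, 0.001]
force: [-0.2, 0.8, -2.9]
width: 0.323
```

```bash
python3 - <<'E'
from h import *
s=monitor.observe(); p=s["position"]; print(p,s["width"],s["force"])
C=cam("scene"); T=cam("top")
print(proj([[p[0],p[1],p[2]-.134],[.551,-.2626,.006]],C),proj([p],T))
a=C[0][90:230,130:310]; cv2.imwrite("pics/c3.png",cv2.resize(a[:,:,::-1],None,fx=4,fy=4))
E
```

```text
[ 0.55007269 -0.26196326  0.33727816] 0.3228497967171796 [-0.18096497  0.7537798  -2.88910626]
[[179.64128708 120.75302279]
 [185.70163761 178.76942442]] [[412.55495598 197.86427866]]
```

View pics/c3.png

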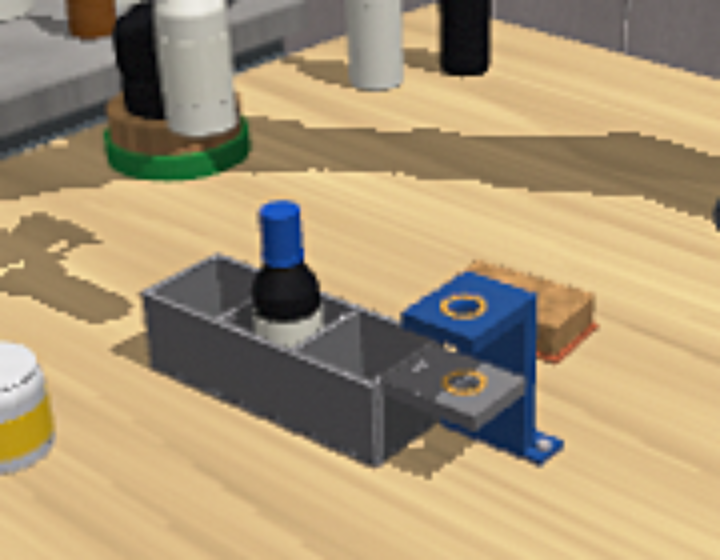

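The picture shows the red bottle hanging upright, with its base at crop (198,123), exactly as predicted. Now lowering it.

move_arm --pt "0 0 -2 0 0 0" --pt "0 0 -3 0 0 0" --pt "0 0 -3 0 0 0" --pt "0 0 -3 0 0 0" --pt "0 0 -3 0 0 0" --pt "0 0 -2.5 0 0 0" --pt "0 0 -1.5 0 0 0" --pt "0 0 0 0 0 0"

```text
clock: 7.2
position: [0.5499, -0.2608, 0.1568]
ee_rot: [-2.149, -2.287, 0.002]
force: [0.6, -0.4, -2.1]
width: 0.327
```

move_arm --pt "0 0 -0.4 0 0 0" --pt "0 0 -0.4 0 0 0" --pt "0 0 -0.2 0 0 0" --pt "0 0 -0.2 0 0 0" --pt "0 0 -0.2 0 0 0" --pt "0 0 0 0 0 0"

```text
clock: 7.8
position: [0.5506, -0.2625, 0.1446]
ee_rot: [-2.153, -2.288, 0.0]
force: [0.8, -0.4, -2.7]
width: 0.32
```

move_arm --pt "0 0 -0.2 0 0 0" --pt "0 0 -0.1 0 0 0" --pt "0 0 -0.1 0 0 0" --pt "0 0 0 0 0 0" --pt "0 0 0 0 0 0"

```text
clock: 8.3
position: [0.5509, -0.2626, 0.1413]
ee_rot: [2.153, 2.287, 0.001]
force: [-2.1, 1.4, 5.5]
width: 0.326
```

It has touched down (+5.5 N). Release, then go to the green bottle.

move_arm --pt "0 0 0 0 0 0" --pt "0 0 0 0 0 0" --pt "0 0 0 0 0 0" --pt "0 0 0 0 0 0" --pt "0 0 0 0 0 0" --pt "0 0 0 0 0 0" --grip 1

```text
clock: 8.9
position: [0.5507, -0.2625, 0.1407]
ee_rot: [-2.153, -2.288, 0.0]
force: [0.1, 0.2, 0.2]
width: 0.798
```

move_arm --pt "0 0 1.5 0 0 0" --pt "0 0 3 0 0 0" --pt "0 0 3 0 0 0" --pt "0 0 3 0 0 0" --pt "-1 4 0 0 0 0" --pt "-1 4 0 0 0 0" --pt "-1 4 0 0 0 0" --pt "-1 4 0 0 0 0"

```text
clock: 9.7
position: [0.5103, -0.1013, 0.2469]
ee_rot: [2.153, 2.287, 0.002]
force: [0.7, 0.7, -0.0]
width: 1.001
```

move_arm --pt "-1 4 0 0 0 0" --pt "-1 4 0 0 0 0" --pt "-1 4 0 0 0 0" --pt "-1 4 0 0 0 0" --pt "-1 4 0 0 0 0" --pt "-1 4 0 0 0 0" --pt "-1 4 0 0 0 0" --pt "-0.3 4 0 0 0 0"

```text
clock: 10.5
position: [0.4368, 0.2189, 0.2471]
ee_rot: [-2.153, -2.288, -0.002]
force: [1.6, -0.2, -0.2]
width: 0.999
```

move_arm --pt "0 3 0 0 0 0" --pt "0 1.4 0 0 0 0" --pt "0 0 0 0 0 0" --pt "0 0 0 0 0 0"

```text
clock: 10.9
position: [0.4381, 0.2599, 0.246]
ee_rot: [2.154, 2.286, -0.001]
force: [0.3, -0.6, -0.3]
width: 1.001
```

```bash
python3 - <<'E'
from meas import *
RNG.update(red=((168,9),110,30),green=((50,92),80,20),orange=((5,14),215,120))
p=monitor.observe()["position"]; print(p)
Cs=[cam("top"),cam("scene")]
for n,x0,r,z0,z1 in(("red",(.551,-.2626),.015,.116,.156),("orange",(.480,.405),.011,.132,.174),("green",(.436,.263),.015,.11,.15)):
  for C in [Cs]+[[c] for c in Cs]:
    try: print(n,fit(n,r,z0,z1,x0,C))
    except Exception as e: print(n,e)
s=Cs[1][0][120:230,150:290]; cv2.imwrite("pics/c4.png",cv2.resize(np.hstack([s,Cs[1][0][195:305,350:440]])[:,:,::-1],None,fx=3.4,fy=3.4))
E
```

```text
[0.43811661 0.25985844 0.24603066]
red (array([ 0.54994261, -0.2629657 ]), array([-0.22,  0.2 , -0.4 ,  0.26]), [(np.int32(156), 154), (np.int32(146), 156)])
red (array([ 0.55047015, -0.26357115]), array([0., 0.]), [(np.int32(156), 154)])
red (array([ 0.5479817 , -0.26341354]), array([ 0., -0.]), [(np.int32(146), 155)])
orange (array([0.48011566, 0.05395878]), array([-218.65,   26.35, -132.5 ,  -49.26]), [(np.int32(31), 61), (np.int32(124), 143)])
orange (array([ 0.54910577, -0.52435526]), array([-0.,  0.]), [(np.int32(31), 133)])
orange (array([0.47854522, 0.40476509]), array([0., 0.]), [(np.int32(124), 226)])
green (array([0.4379859 , 0.26116618]), array([-1.13,  0.12, -0.94,  0.37]), [(np.int32(100), 135), (np.int32(210), 237)])
green (array([0.43832573, 0.25811208]), array([ 0., -0.]), [(np.int32(100), 134)])
green (array([0.43488584, 0.26221596]), array([0., 0.]), [(np.int32(210), 236)])
```

View pics/c4.png

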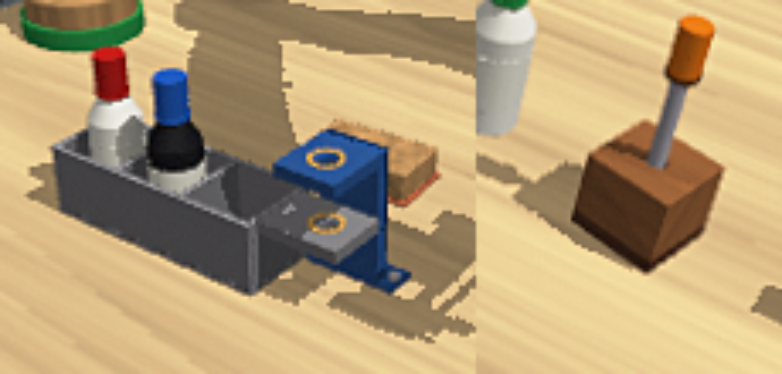

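The red bottle stands upright in the far cell, and the top camera agrees with the TCP to about 1 mm (the scene camera is about 2.5 mm low in x). Now the green bottle.

move_arm --pt "0 0.15 -3 0 0 0" --pt "0 0 -3 0 0 0" --pt "0 0 -3 0 0 0" --pt "0 0 -2.2 0 0 0" --pt "0 0 0 0 0 0" --pt "0 0 0 0 0 0"

```text
clock: 11.6
position: [0.4381, 0.2619, 0.1343]
ee_rot: [2.155, 2.286, -0.001]
force: [-0.5, 0.3, 0.2]
width: 1.0
```

move_arm --pt "0 0 0 0 0 0" --pt "0 0 0 0 0 0" --pt "0 0 0 0 0 0" --pt "0 0 0 0 0 0" --pt "0 0 0 0 0 0" --pt "0 0 0 0 0 0" --pt "0 0 0 0 0 0" --pt "0 0 0 0 0 0" --grip 0 --force 20

```text
clock: 12.4
position: [0.4377, 0.263, 0.1337]
ee_rot: [2.153, 2.288, -0.0]
force: [-0.6, 0.4, -0.5]
width: 0.354
```

move_arm --pt "0 0 1.5 0 0 0" --pt "0 0 4 0 0 0" --pt "0 0 4 0 0 0" --pt "0 0 4 0 0 0" --pt "0 0 4 0 0 0" --pt "0 0 0 0 0 0" --pt "0 0 0 0 0 0"

```text
clock: 13.1
position: [0.4377, 0.2631, 0.3089]
ee_rot: [-2.153, -2.288, -0.002]
force: [0.2, 0.4, -2.3]
width: 0.327
```

move_arm --pt "1 -3 0.5 0 0 0" --pt "1 -4 0 0 0 0" --pt "1 -4 0 0 0 0" --pt "1 -4 0 0 0 0" --pt "1 -4 0 0 0 0" --pt "1 -4 0 0 0 0" --pt "1 -4 0 0 0 0" --pt "1 -4 0 0 0 0"

```text
clock: 13.9
position: [0.5168, -0.0485, 0.3118]
ee_rot: [-2.151, -2.286, 0.004]
force: [1.3, 0.1, -1.9]
width: 0.321
```

move_arm --pt "1 -3 0 0 0 0" --pt "1 -2.5 0 0 0 0" --pt "0.4 -1 0 0 0 0" --pt "0 0 0 0 0 0" --pt "0 0 0 0 0 0"

```text
clock: 14.4
position: [0.5411, -0.1107, 0.3126]
ee_rot: [-2.151, -2.287, 0.002]
force: [-0.5, 1.1, -2.7]
width: 0.323
```

move_arm --pt "0 0 -2 0 0 0" --pt "0 0 -3 0 0 0" --pt "0 0 -3 0 0 0" --pt "0 0 -3 0 0 0" --pt "0 0 -3 0 0 0" --pt "0 0 -1.5 0 0 0" --pt "0 0 0 0 0 0" --pt "0 0 0 0 0 0"

```text
clock: 15.2
position: [0.5417, -0.1107, 0.159]
ee_rot: [-2.151, -2.289, -0.0]
force: [0.6, -0.6, -2.2]
width: 0.318
```

move_arm --pt "0 0 -0.5 0 0 0" --pt "0 0 -0.5 0 0 0" --pt "0 0 -0.3 0 0 0" --pt "0 0 -0.2 0 0 0" --pt "0 0 -0.1 0 0 0" --pt "0 0 -0.1 0 0 0" --pt "0 0 0 0 0 0"

```text
clock: 15.9
position: [0.5418, -0.1121, 0.142]
ee_rot: [2.153, 2.287, 0.001]
force: [-0.6, -0.1, 0.5]
width: 0.323
```

move_arm --pt "0 0 -0.1 0 0 0" --pt "0 0 0 0 0 0" --pt "0 0 0 0 0 0"

```text
clock: 16.2
position: [0.5424, -0.1121, 0.1418]
ee_rot: [2.152, 2.287, 0.002]
force: [-2.1, 0.5, 9.4]
width: 0.322
```

move_arm --pt "0 0 0 0 0 0" --pt "0 0 0 0 0 0" --pt "0 0 0 0 0 0" --pt "0 0 0 0 0 0" --pt "0 0 0 0 0 0" --pt "0 0 0 0 0 0" --grip 1

```text
clock: 16.8
position: [0.5417, -0.112, 0.1407]
ee_rot: [-2.153, -2.288, 0.0]
force: [-0.1, 0.7, -0.2]
width: 0.797
```

move_arm --pt "0 0 1.5 0 0 0" --pt "0 0 3 0 0 0" --pt "0 0 4 0 0 0" --pt "0 0 4 0 0 0" --pt "0 4 0 0 0 0" --pt "0 4 0 0 0 0" --pt "0 4 0 0 0 0" --pt "0 4 0 0 0 0"

```text
clock: 17.6
position: [0.5414, 0.0495, 0.2659]
ee_rot: [2.153, 2.287, 0.001]
force: [0.0, 0.3, -0.9]
width: 1.001
```

```bash
python3 - <<'E'
from meas import *
RNG.update(green=((50,92),80,20),red=((168,9),110,30))
print(monitor.observe()["position"])
Cs=[cam("top"),cam("scene")]
for n,x0 in(("red",(.551,-.2626)),("green",(.542,-.112))): print(n,fit(n,.015,.116,.156,x0,[Cs[1]]))
for th in("pin",):
  for n,C in zip(("top","scene"),Cs):
    for o in outline_of(n,th)[:2]: print(n,o["p"],o["rect"])
T=Cs[0][0]; hsv=cv2.cvtColor(T,cv2.COLOR_RGB2HSV); print(hsv[222:231,126:142:2].tolist()[4])
a=cv2.resize(T[205:245,115:170,::-1],None,fx=7,fy=7,interpolation=cv2.INTER_CUBIC)
b=cv2.resize(Cs[1][0][190:280,370:430,::-1],None,fx=6,fy=6,interpolation=cv2.INTER_CUBIC)
H=np.zeros((540,385+360,3),np.uint8); H[:280,:385]=a; H[:,385:]=b; cv2.imwrite("pics/c5.png",H)
E
```

```text
[0.54143432 0.04951092 0.26592822]
red (array([ 0.54747625, -0.26414431]), array([ 0., -0.]), [(np.int32(145), 155)])
green (array([ 0.5390854 , -0.11203383]), array([-0., -0.]), [(np.int32(162), 178)])
top 0.57 [126.2, 220.4, 21.5, 10.0]
top 0.27 [363.9, 127.8, 31.5, 27.2]
scene 0.87 [399.2, 201.9, 18.6, 40.3]
[[13, 210, 197], [13, 224, 198], [13, 225, 195], [13, 229, 186], [12, 241, 72], [12, 243, 64], [10, 172, 46], [0, 19, 53]]
```

View pics/c5.png

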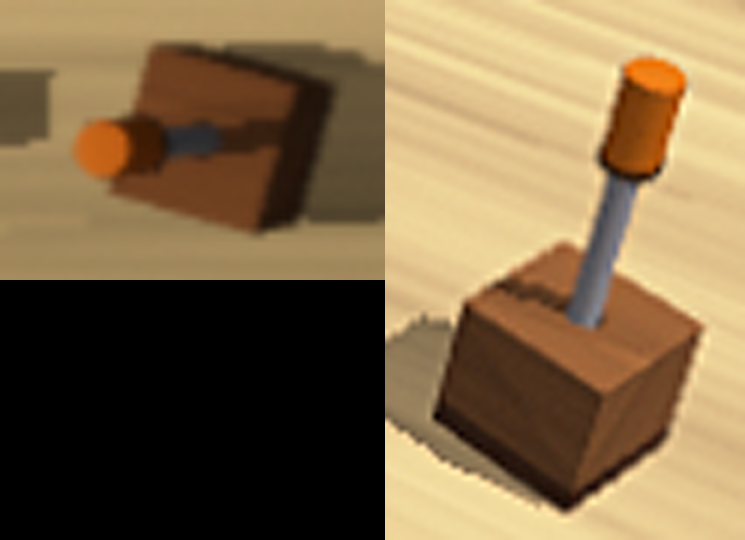

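```bash
python3 - <<'E'
from h import *
T=cam("top");S=cam("scene")
t=lambda x,y:((x+.5)/7-.5+115,(y+.5)/7-.5+205); s=lambda x,y:((x-385+.5)/6-.5+370,(y+.5)/6-.5+190)
print("top of handle: top",onz([t(102,148)],.174,T),"scene",onz([s(653,77)],.174,S))
print("handle bottom ctr: scene",onz([s(630,165)],.132,S),"shank at stand",onz([s(584,318)],.062,S),"top",onz([t(215,138)],.062,T))
q=lambda P:[((u-115+.5)*7-.5,(v-205+.5)*7-.5) for u,v in proj(P,T)]
print(onz([t(155,48),t(297,88),t(258,232)],.062,T)[:,:2], onz([s(563,245),s(700,328),s(603,393),s(465,300)],.062,S)[:,:2])
E
```

```text
top of handle: top [[0.48356127 0.40187958 0.174     ]] scene [[0.48536013 0.40309719 0.174     ]]
handle bottom ctr: scene [[0.47997202 0.40309541 0.132     ]] shank at stand [[0.48437186 0.40384579 0.062     ]] top [[0.48376809 0.39626297 0.062     ]]
[[0.52103364 0.42252386]
 [0.50467547 0.36209244]
 [0.44503754 0.37735258]] [[0.44634108 0.38126474]
 [0.46184129 0.4410277 ]
 [0.52084784 0.4244531 ]
 [0.50328253 0.36379085]]
```

move_arm --pt "-0.75 3.2 0 0 0 0" --pt "-0.75 4 0 0 0 0" --pt "-0.75 4 0 0 0 0" --pt "-0.75 4 0 0 0 0" --pt "-0.75 4 0 0 0 0" --pt "-0.75 4 0 0 0 0" --pt "-0.75 4 0 0 0 0" --pt "-0.5 4 0 0 0 0"

```text
clock: 18.7
position: [0.4846, 0.36, 0.266]
ee_rot: [2.156, 2.285, 0.0]
force: [0.5, -0.4, 0.4]
width: 0.997
```

move_arm --pt "0 3 0 0 0 0" --pt "0 1 0 0 0 0" --pt "0 0 0 0 0 0" --pt "0 0 0 0 0 0"

```text
clock: 19.1
position: [0.4854, 0.3976, 0.2658]
ee_rot: [2.156, 2.284, -0.001]
force: [-0.0, -0.1, -1.2]
width: 1.004
```

move_arm --pt "-0.15 0.4 -2.5 0 0 0" --pt "0 0 -3 0 0 0" --pt "0 0 -3 0 0 0" --pt "0 0 -2 0 0 0" --pt "0 0 -0.8 0 0 0" --pt "0 0 0 0 0 0" --pt "0 0 0 0 0 0"

```text
clock: 19.8
position: [0.4837, 0.4034, 0.154]
ee_rot: [2.154, 2.286, 0.002]
force: [0.6, -0.3, -0.2]
width: 0.997
```

move_arm --pt "0 0 0 0 0 0" --pt "0 0 0 0 0 0" --pt "0 0 0 0 0 0" --pt "0 0 0 0 0 0" --pt "0 0 0 0 0 0" --pt "0 0 0 0 0 0" --pt "0 0 0 0 0 0" --pt "0 0 0 0 0 0" --grip 0 --force 25

```text
clock: 20.6
position: [0.4827, 0.404, 0.1527]
ee_rot: [2.153, 2.288, -0.0]
force: [-0.1, 0.3, 1.0]
width: 0.355
```

move_arm --pt "0 0 0 0 0 0" --pt "0 0 0 0 0 0"

```text
clock: 20.8
position: [0.4827, 0.404, 0.1527]
ee_rot: [2.153, 2.288, 0.0]
force: [0.1, -0.8, -0.0]
width: 0.237
```

move_arm --pt "0 0 1.5 0 0 0" --pt "0 0 3 0 0 0" --pt "0 0 3.5 0 0 0" --pt "0 0 3.5 0 0 0" --pt "0 0 3.5 0 0 0" --pt "0 0 1.5 0 0 0" --pt "0 0 0 0 0 0" --pt "0 0 0 0 0 0"

```text
clock: 21.6
position: [0.4824, 0.4038, 0.3176]
ee_rot: [-2.153, -2.288, 0.0]
force: [-0.2, -0.3, -2.2]
width: 0.234
```

move_arm --pt "0.5 -3 0 0 0 0" --pt "0.5 -4 0 0 0 0" --pt "0.5 -4 0 0 0 0" --pt "0.5 -4 0 0 0 0" --pt "0.5 -4 0 0 0 0" --pt "0.5 -4 0 0 0 0" --pt "0.5 -4 0 0 0 0" --pt "0.5 -4 0 0 0 0"

```text
clock: 22.4
position: [0.5217, 0.0923, 0.3164]
ee_rot: [-2.152, -2.287, 0.004]
force: [-0.3, 0.2, -1.5]
width: 0.23
```

move_arm --pt "0.5 -4 0 0 0 0" --pt "0.5 -4 0 0 0 0" --pt "0.4 -3 0 0 0 0" --pt "0 -0.6 0 0 0 0" --pt "0 0 0 0 0 0" --pt "0 0 0 0 0 0" --pt "0 0 0 0 0 0"

```text
clock: 23.1
position: [0.5365, -0.0201, 0.3172]
ee_rot: [-2.149, -2.29, 0.001]
force: [0.1, 0.5, -1.9]
width: 0.236
```

```bash
python3 - <<'E'
from h import *
s=monitor.observe(); p=s["position"]; R=cv2.Rodrigues(s["ee_rot"])[0]; print(p,R[:,2],s["width"],s["force"])
S=cam("scene");T=cam("top")
tip=p+R[:,2]*.141; tip2=p+R[:,2]*.022
print("pred tip, shoulder scene:",proj([tip,tip2],S))
x0,y0=200,60; c=S[0][y0:y0+140,x0:x0+90]; a=cv2.resize(c[:,:,::-1],None,fx=4.2,fy=4.2,interpolation=cv2.INTER_CUBIC)
c=T[0][165:235,255:325]; b=cv2.resize(c[:,:,::-1],None,fx=5.5,fy=5.5,interpolation=cv2.INTER_CUBIC)
H=np.zeros((588,378+385,3),np.uint8);H[:a.shape[0],:378]=a;H[:385,378:]=b;cv2.imwrite("pics/c6.png",H)
print("in crop",(proj([tip,tip2],S)-[x0,y0]+.5)*4.2-.5)
E
```

```text
[ 0.53649547 -0.0201474   0.31721839] [-9.59168862e-04  4.20999383e-04 -9.99999451e-01] 0.23594165816702645 [ 0.0638837   0.46902191 -1.90474382]
pred tip, shoulder scene: [[246.03862963 151.4019362 ]
 [245.63905961 107.79018665]]
in crop [[194.96224445 385.48813203]
 [193.28405038 202.31878394]]
```

View pics/c6.png

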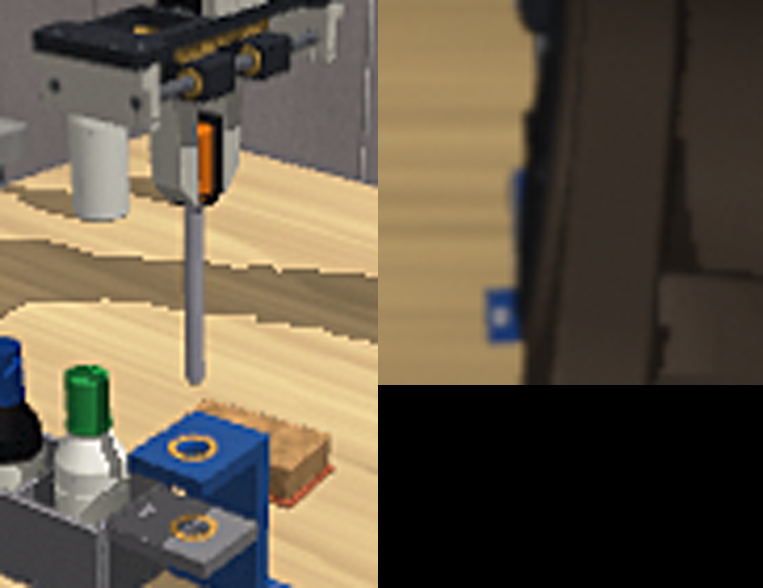

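The pin hangs straight in the grip, with its tip at crop (195,383) against a prediction of (195,385). The rings are at (192,448) and (195,527). Next I'll refine the ring position by segmenting the brass colour.

```bash
python3 - <<'E'
from h import *
S=cam("scene");T=cam("top"); t0=cv2.imread("pics/top0.png")[:,:,::-1].copy(); s0=cv2.imread("pics/scene0.png")[:,:,::-1].copy()
def ring(img,sc,guess,C,z):
    P=proj([[*guess,z]],C)[0]; P=(P+.5)*sc-.5; w=int(9*sc); x,y=int(P[0])-w,int(P[1])-w
    c=img[y:y+2*w,x:x+2*w]; h=cv2.cvtColor(c,cv2.COLOR_RGB2HSV)
    m=(h[...,0]>=8)&(h[...,0]<=28)&(h[...,1]>90)&(h[...,2]>90)
    m=m&(np.hypot(*(np.indices(m.shape)[::-1]-(P-[x,y])[:,None,None]))<7.5*sc)
    v,u=np.nonzero(m); pts=np.c_[u,v].astype(np.float32); e=cv2.fitEllipse(cv2.convexHull(pts)); ce=(np.array(e[0])+[x,y]+.5)/sc-.5
    return len(u),np.array(e[1])/sc,ce,onz([ce],z,C)[0,:2]
g=(.5365,-.0225)
print("top",ring(t0,1.5,g,T,.13))
for n,i,sc in(("s0",s0,1.5),("now",S[0],1)):
    for z in(.13,.07): print(n,z,ring(i,sc,g,S,z))
# pin tip/shank seen in scene: horizontal offset between seen shank axis and projected TCP axis
p=monitor.observe()["position"]; print(p)
h=S[0].astype(int)
for z in(.19,.21,.23,.25,.27):
    u,v=proj([[p[0],p[1],z]],S)[0]; row=h[round(v),int(u)-8:int(u)+9]; m=(row[:,0]-row[:,2]<25); print(z,round(u,1),[int(k)+int(u)-8 for k in np.nonzero(m)[0]])
E
```

```text
top (132, array([10.91050593, 11.14667511]), array([291.55802536, 205.66498057]), array([ 0.53758468, -0.02292346]))
s0 0.13 (61, array([ 5.88592593, 10.9135348 ]), array([245.45343018, 166.16604296]), array([ 0.53473305, -0.02398842]))
s0 0.07 (87, array([ 6.69948324, 11.20108668]), array([245.69987488, 185.13559151]), array([ 0.53495092, -0.02357211]))
now 0.13 (29, array([ 5.73479557, 10.67684364]), array([245.11405373, 166.2630024 ]), array([ 0.53572287, -0.02434388]))
now 0.07 (41, array([ 6.29670286, 11.30744648]), array([245.665411  , 185.16327381]), array([ 0.53512209, -0.02355219]))
[ 0.5366714  -0.02110302  0.31766961]
0.19 245.6 [244, 245, 246, 247]
0.21 245.6 [244, 245, 246, 247]
0.23 245.5 [244, 245, 246, 247, 248]
0.25 245.4 [244, 245, 246, 247]
0.27 245.4 [244, 245, 246, 247]
```

Target ring is at (0.5376, −0.0225). Shift x by 1 mm and lower.

move_arm --pt "0.1 0 -2 0 0 0" --pt "0 0 -1.5 0 0 0" --pt "0 0 0 0 0 0" --pt "0 0 0 0 0 0" --pt "0 0 0 0 0 0" --pt "0 0 0 0 0 0"

```text
clock: 23.9
position: [0.5382, -0.022, 0.2836]
ee_rot: [2.152, 2.287, 0.002]
force: [0.6, -0.6, -1.6]
width: 0.231
```

move_arm --pt "0 0 -0.5 0 0 0" --pt "0 0 -0.5 0 0 0" --pt "0 0 -0.5 0 0 0" --pt "0 0 0 0 0 0" --pt "0 0 0 0 0 0"

```text
clock: 24.4
position: [0.5376, -0.022, 0.2676]
ee_rot: [-2.153, -2.287, 0.001]
force: [-0.4, 0.6, -1.3]
width: 0.232
```

move_arm --pt "0 0 -0.5 0 0 0" --pt "0 0 -0.5 0 0 0" --pt "0 0 -0.5 0 0 0" --pt "0 0 0 0 0 0" --pt "0 0 0 0 0 0"

```text
clock: 24.9
position: [0.5376, -0.022, 0.2526]
ee_rot: [-2.153, -2.288, 0.0]
force: [0.7, -0.6, -1.2]
width: 0.23
```

```bash
python3 - <<'E'
from h import *
from h import monitor
s=monitor.observe(); print(s["position"],s["force"],s["ft_torque"])
E
```

```text
[ 0.53762634 -0.02200521  0.25259363] [ 0.69205108 -0.63078211 -1.20368498] [-0.07145253  0.0925411  -0.00505533]
```

No contact, and the tip is inside the upper bushing. Continuing.

move_arm --pt "0 0 -0.6 0 0 0" --pt "0 0 -0.6 0 0 0" --pt "0 0 -0.6 0 0 0" --pt "0 0 -0.6 0 0 0" --pt "0 0 -0.6 0 0 0" --pt "0 0 -0.6 0 0 0" --pt "0 0 0 0 0 0" --pt "0 0 0 0 0 0"

```text
clock: 25.7
position: [0.5377, -0.022, 0.2167]
ee_rot: [-2.153, -2.288, 0.0]
force: [0.0, -0.1, -2.1]
width: 0.234
```

```bash
python3 - <<'E'
from h import *
s=monitor.observe(); p=s["position"]; print(p,s["force"],s["ft_torque"])
S=cam("scene"); x0,y0=200,110; c=S[0][y0:y0+100,x0:x0+100]; cv2.imwrite("pics/c7.png",cv2.resize(c[:,:,::-1],None,fx=5.8,fy=5.8,interpolation=cv2.INTER_CUBIC))
E
```

```text
[ 0.53768166 -0.02202178  0.2166818 ] [ 0.00409796 -0.11348862 -2.10170715] [-0.08599298  0.0286446  -0.01280475]
```

View pics/c7.png

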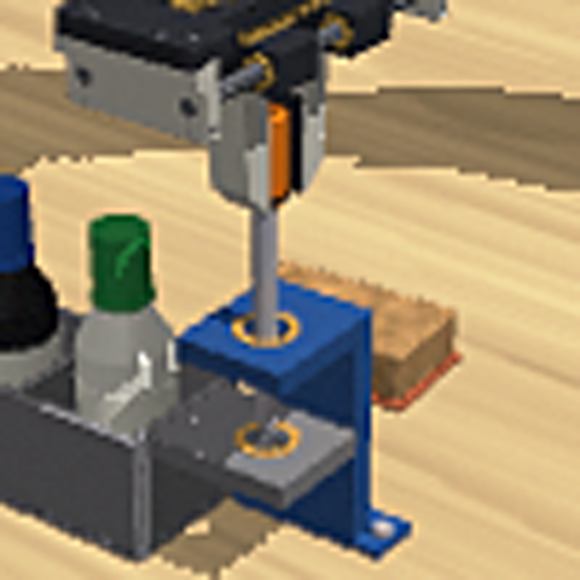

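The picture shows the shank passing through the upper ring at (265,330) and the tip over the lower ring at (267,437), both centred, with no contact force. Continuing through the lower bushing.

move_arm --pt "0 0 -0.4 0 0 0" --pt "0 0 -0.4 0 0 0" --pt "0 0 -0.4 0 0 0" --pt "0 0 0 0 0 0" --pt "0 0 0 0 0 0"

```text
clock: 26.25
position: [0.5376, -0.022, 0.2046]
ee_rot: [-2.153, -2.288, 0.0]
force: [-0.0, -0.1, -1.4]
width: 0.235
```

move_arm --pt "0 0 -0.5 0 0 0" --pt "0 0 -0.5 0 0 0" --pt "0 0 -0.5 0 0 0" --pt "0 0 -0.5 0 0 0" --pt "0 0 -0.5 0 0 0" --pt "0 0 -0.5 0 0 0" --pt "0 0 0 0 0 0" --pt "0 0 0 0 0 0"

```text
clock: 27.05
position: [0.5376, -0.022, 0.1746]
ee_rot: [-2.153, -2.288, 0.0]
force: [-0.2, -0.7, -1.5]
width: 0.233
```

```bash
python3 - <<'E'
from h import *
s=monitor.observe(); p=s["position"]; print(s["clock"],p,s["ee_rot"],s["force"],s["ft_torque"],s["width"])
S=cam("scene"); print("tip in crop",(proj([[p[0],p[1],p[2]-.141],[p[0],p[1],.058]],S)-[165,120]+.5)*5.2-.5)
c=S[0][120:220,165:280]; cv2.imwrite("pics/c8.png",cv2.resize(c[:,:,::-1],None,fx=5.2,fy=5.2,interpolation=cv2.INTER_CUBIC))
E
```

```text
27.05 [ 0.53764026 -0.02203236  0.17464485] [-2.15313333e+00 -2.28753939e+00  3.34229138e-04] [-0.20125432 -0.71911937 -1.51271657] [-0.05363421  0.05019538 -0.05367792] 0.23313968661652
tip in crop [[421.24259588 400.45696323]
 [420.86159602 362.78059712]]
```

View pics/c8.png

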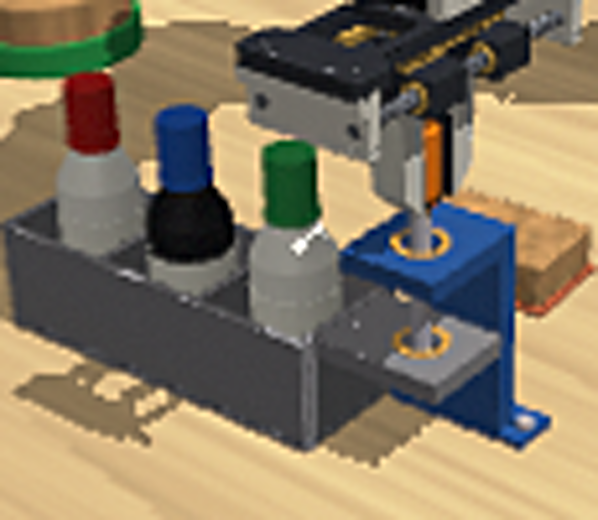

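The bottles are upright, one per cell, and the pin passes through both rings. The tip should show at crop (421,400), right at the plate's edge. A pixel check against the earlier view will confirm it.

```bash
python3 - <<'E'
from h import *
S=cam("scene")[0].astype(int); o=cv2.imread("pics/scene0.png")[:,:,::-1]; o=cv2.resize(o,(512,384),interpolation=cv2.INTER_AREA).astype(int)
p=monitor.observe()["position"]
for v in range(191,202): print(v,[tuple(S[v,u].tolist()) for u in range(242,251)]," d",[int(abs(S[v,u]-o[v,u]).sum()) for u in range(242,251)])
C=cam("scene"); print(proj([[p[0],p[1],p[2]-.141],[p[0]+.03,p[1],.058]],C))
E
```

```text
191 [(114, 113, 116), (137, 136, 138), (139, 137, 139), (140, 138, 141), (139, 138, 140), (139, 136, 138), (139, 137, 139), (139, 137, 138), (142, 139, 141)]  d [1, 16, 1, 3, 7, 1, 6, 2, 5]
192 [(57, 57, 59), (74, 72, 74), (115, 114, 116), (139, 136, 138), (140, 137, 138), (141, 139, 141), (143, 140, 141), (140, 137, 139), (139, 136, 138)]  d [13, 5, 17, 24, 15, 10, 4, 6, 28]
193 [(65, 62, 63), (62, 60, 62), (56, 55, 58), (75, 73, 76), (96, 94, 96), (115, 112, 114), (141, 138, 139), (114, 112, 115), (90, 90, 92)]  d [7, 1, 22, 14, 4, 1, 16, 10, 11]
194 [(68, 67, 68), (67, 65, 65), (66, 64, 65), (62, 61, 62), (60, 59, 61), (57, 55, 57), (84, 84, 86), (93, 92, 93), (95, 93, 94)]  d [4, 5, 2, 4, 7, 15, 2, 2, 2]
195 [(52, 61, 76), (65, 64, 69), (68, 65, 69), (70, 67, 67), (66, 64, 65), (64, 62, 64), (70, 67, 70), (98, 97, 97), (98, 96, 96)]  d [8, 5, 5, 13, 3, 7, 6, 8, 9]
196 [(14, 37, 76), (5, 37, 81), (38, 55, 82), (72, 70, 75), (67, 65, 66), (66, 63, 64), (77, 74, 73), (100, 99, 98), (58, 68, 85)]  d [9, 13, 27, 49, 14, 2, 4, 21, 11]
197 [(70, 71, 78), (50, 54, 75), (38, 47, 75), (25,
[... 189 characters left out ...]
77), (15, 37, 75), (6, 33, 73), (8, 34, 72), (16, 39, 73)]  d [6, 15, 11, 17, 9, 12, 5, 5, 11]
199 [(143, 120, 86), (141, 119, 84), (144, 120, 85), (148, 123, 84), (121, 105, 80), (69, 69, 74), (35, 44, 72), (46, 53, 77), (11, 34, 70)]  d [5, 10, 2, 15, 16, 2, 8, 5, 17]
200 [(145, 122, 89), (143, 122, 88), (143, 121, 87), (140, 118, 84), (140, 118, 81), (140, 115, 78), (140, 119, 89), (155, 138, 116), (107, 95, 87)]  d [1, 1, 2, 4, 11, 13, 19, 6, 25]
201 [(145, 123, 90), (143, 121, 85), (143, 120, 87), (139, 116, 84), (158, 134, 96), (151, 124, 89), (243, 206, 146), (243, 208, 147), (248, 208, 146)]  d [2, 2, 6, 3, 4, 31, 33, 13, 38]
[[245.55992535 196.55995402]
 [238.37420287 193.97368467]]
```

The change at (245,196) fits the tip just peeking past the plate edge. Lowering another 5 mm keeps the handle clear by about 18 mm and makes the tip plainly visible.

move_arm --pt "0 0 -0.3 0 0 0" --pt "0 0 -0.2 0 0 0" --pt "0 0 0 0 0 0" --pt "0 0 0 0 0 0" --pt "0 0 0 0 0 0" --pt "0 0 0 0 0 0"

```text
clock: 27.8
position: [0.5377, -0.022, 0.1698]
ee_rot: [2.153, 2.288, 0.0]
force: [0.3, -0.4, -1.7]
width: 0.236
```

```bash
python3 - <<'E'
from h import *
C=cam("scene");S=C[0].astype(int); o=cv2.imread("pics/scene0.png")[:,:,::-1]; o=cv2.resize(o,(512,384),interpolation=cv2.INTER_AREA).astype(int)
s=monitor.observe();p=s["position"];print(s["clock"],p,s["force"],s["width"])
for v in range(194,202): print(v,[tuple(S[v,u].tolist()) for u in range(244,248)]," d",[int(abs(S[v,u]-o[v,u]).sum()) for u in range(241,251)])
print(proj([[p[0],p[1],p[2]-.141]],C))
E
```

```text
27.85 [ 0.53773924 -0.02198609  0.1697956 ] [-0.42625495 -0.94214945 -2.29144711] 0.23547612601713583
194 [(66, 64, 64), (62, 61, 63), (61, 59, 60), (57, 57, 59)]  d [10, 1, 8, 1, 3, 7, 11, 3, 2, 1]
195 [(72, 71, 71), (66, 65, 66), (63, 61, 64), (64, 62, 64)]  d [12, 3, 5, 17, 6, 4, 7, 9, 10, 8]
196 [(84, 82, 90), (80, 77, 77), (70, 68, 69), (63, 61, 64)]  d [15, 10, 18, 108, 66, 19, 7, 11, 22, 9]
197 [(58, 65, 83), (92, 90, 95), (82, 79, 84), (50, 54, 69)]  d [12, 5, 14, 42, 142, 106, 2, 9, 5, 3]
198 [(119, 103, 82), (90, 86, 81), (54, 60, 74), (15, 37, 75)]  d [3, 9, 11, 2, 23, 18, 12, 9, 4, 4]
199 [(144, 121, 85), (146, 121, 84), (119, 103, 80), (70, 70, 77)]  d [3, 4, 8, 1, 11, 12, 3, 7, 7, 15]
200 [(143, 120, 86), (141, 118, 85), (140, 118, 81), (140, 114, 78)]  d [0, 2, 4, 0, 2, 11, 12, 23, 6, 27]
201 [(145, 122, 89), (137, 116, 83), (158, 133, 97), (152, 126, 89)]  d [4, 3, 5, 12, 6, 4, 28, 34, 13, 36]
[[245.60856436 198.04844992]]
```

The steel tip now shows at (245,197), below the lower plate where predicted. The forces are about the pin's own weight. Handing in.

```bash
python3 -c "
from cell import workorder; print(workorder.sign_off())"
```

```text
the job is handed in; nothing more can be done
None
```

I finished the job and handed it in at about 28 s of the 72 s limit; the hand-in gives no verdict.

- **Bottles:** I lowered the red-capped bottle into the far cell and the green-capped one into the cell next to the plates. Each touched down at under 10 N and was let go. The last picture shows both standing upright with the black bottle between them.
- **Pin:** I threaded it down through both bushings and felt no contact on the way. It is still held upright in the grip. By calculation, the tip is about 29 mm below the lower plate and the handle about 19 mm above the upper one. The sideways force reads about 1 N or less, and the vertical force is about the pin's weight.
- **Tip check:** In the last scene image the tip shows as only a few changed pixels at the edge of the lower plate, right where predicted. I confirmed it from pixel values, not an enlarged picture.
- **Camera disagreement:** The scene camera reads about 2.5 mm low in x compared with the top camera and the arm. I corrected for this when lining up the pin.
- **Other items:** I did not touch the tape roll, sanding block or polish tin. I also did not measure their positions again at the end.

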